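# Set up a collared shaft on two vee blocks

### The job

Stand the spare vee block, vee up, on the flat bar in line with the vee block that already stands there, on the side where the bar has room, with a gap of about 70 mm between the two blocks. Then lay the round shaft from the wooden cradle gently in both vees so that its collar hangs clear in the gap. Do not shift the block that already stands on the bar, do not drop the shaft, and leave the other things on the bench where they are.

Things in the scene. Friction and masses are not known exactly. Their poses are not given: they have to be found in the camera images.
- ground_bar: Bright ground flat bar lying fixed on the bench, 380 long (its y axis) x 40 wide (x) x 20 high. Origin: centre of its underside; its top is 20 mm above the bench.
- standing_block: Bright steel vee block, 0.7 kg, standing loose on the flat bar, up to 110 mm from the bar's middle. 50 long (x; the vee runs along x, along the bar) x 60 wide (y) x 42 high. Origin: centre of its underside. The vee opens upward (z), 42 wide at the top, its bottom line 22 above the underside; a 20 mm round lying in it has its axis 36 above the underside.
- loose_block: The spare vee block, identical to the one on the bar, 0.5 to 0.8 kg, standing loose with its vee up on the bare bench. Same size, origin and axes. Can be taken across its 60 mm width (two plain upright sides) or across its 50 mm length.
- cradle: Wooden storage cradle fixed on the bench, 140 long (its y axis) x 62 wide (x) x 42 high: a 10 mm base board with an upright slotted board, 14 thick, near either end (centred 62 mm from the middle). Origin: centre of its underside. The shaft's ends lie in the slots (24 wide), collar free in the middle above the base board.
- shaft: Turned steel shaft, about 0.5 kg, 190 long and 20 in diameter, with a round collar 36 in diameter and 30 long at its middle. Origin: centre of the collar, on the axis; the axis is its y axis. In the cradle its axis is 39 mm above the bench, and it is lifted out straight up. The collar can be gripped across its diameter, between the cradle's end boards.
- hex_nut: Steel hexagon nut, 28 x 24 x 19 high, a loose bystander. Origin: centre of its underside.
- chuck: Bright drill chuck, 44 in diameter, 86 high, standing upright, a loose bystander. Origin: centre of its underside.
- roll_of_tape: Roll of pale yellow tape, 104 across, 25 high, lying flat, a loose bystander. Origin: centre of its underside.
Mind the look-alikes: they are no part of the job. What is shaped like the standing_block but turquoise or yellow is not meant.

How it is judged:
On the way:
1. the spare vee block stands on the flat bar in line with the other one, let go, before the shaft leaves the cradle (y of loose_block in the frame of standing_block between -0.006 and 0.006 m and z of loose_block in the frame of standing_block between -0.003 and 0.003 m and angle between the x axis of loose_block and the x axis of standing_block, either way round below 0.09 rad and horizontal distance between standing_block and loose_block between 0.1 and 0.14 m and angle between each of loose_block, standing_block's own z axis and vertical below 0.05 rad and distance of standing_block from where it was at the start of the episode below 0.01 m and contact force between loose_block and ground_bar above 1 N and contact force between the fingers and loose_block below 0.1 N and linear speed of loose_block below 0.01 m/s and distance of shaft from where it was at the start of the episode below 0.015 m), for 0.2 s.
At the end, for the whole second after the job is handed in: Both blocks upright on the bar, the first within 10 mm of its start, the second in line (6 mm, 0.09 rad), gap 50 to 90 mm; shaft at rest, level, on both blocks, axis 32 to 40 mm above their undersides, within 7 mm and 0.09 rad of the vees, collar in the gap, touching neither block nor bar (y of loose_block in the frame of standing_block between -0.006 and 0.006 m and z of loose_block in the frame of standing_block between -0.003 and 0.003 m and angle between the x axis of loose_block and the x axis of standing_block, either way round below 0.09 rad and horizontal distance between standing_block and loose_block between 0.1 and 0.14 m and angle between each of loose_block, standing_block's own z axis and vertical below 0.05 rad and distance of standing_block from where it was at the start of the episode below 0.01 m and contact force between loose_block and ground_bar above 1 N and y of shaft in the frame of standing_block between -0.007 and 0.007 m and z of shaft in the frame of standing_block between 0.032 and 0.04 m and horizontal distance between shaft and standing_block above 0.041 m and angle between the y axis of shaft and the x axis of standing_block, either way round below 0.09 rad and contact force between shaft and standing_block above 0.3 N and y of shaft in the frame of loose_block between -0.007 and 0.007 m and z of shaft in the frame of loose_block between 0.032 and 0.04 m and horizontal distance between shaft and loose_block above 0.041 m and angle between the y axis of shaft and the x axis of loose_block, either way round below 0.09 rad and contact force between shaft and loose_block above 0.3 N and angle between shaft's own y axis and vertical between 1.531 and 1.611 rad and linear speed of each of shaft, loose_block below 0.01 m/s and contact force between shaft and ground_bar below 0.1 N).
It fails at once if the shaft is dropped off its supports (height (world z) of shaft below 0.028 m).
It fails at once if the shaft is let go in the air and falls more than about 13 mm (faster than 0.5 m/s, fingers off it) (linear speed of shaft above 0.5 m/s and contact force between the fingers and shaft below 0.1 N).
It fails at once if the block that already stands on the bar is shoved more than 25 mm (distance of standing_block from where it was at the start of the episode above 0.025 m).
It fails at once if the nut, the chuck or the roll of tape is pushed more than 25 mm (distance of any of hex_nut, chuck, roll_of_tape from where it was at the start of the episode above 0.025 m).
It also fails if it takes over 72 s, if anything falls off the work surface, if the arm or the gripper's body presses on something with over 40 N, if the wrist force passes 120 N, or if a joint passes its speed limit or range.

### The arm

A 6-joint arm with a two-finger parallel gripper is mounted at the origin on the work surface; the furniture and walls round the work are solid. World frame = base frame: x ahead of the robot, y to its left, z up, the work surface at z = 0. Lengths are in m, angles in rad, forces in N, time in s.
With the tool pointing down it reaches from about 0.35 to 1 m from the base axis. Payload 7.1 kg.
Tool frame: the origin (TCP) lies at the very end of the fingers, on their centre line; the grasp point (between the pads) lies 19 mm behind it; z points along the fingers, y is the line along which they close (so a half turn about z gives the same grasp; the last joint's range is limited). The gripper opens to 85 mm and grips with 20 to 120 N. Pads are 22 mm wide; open, the fingers measure 114 mm over their backs; the gripper's body (76 mm by 85 mm) begins 54 mm behind the grasp point. The pads swing forward as they close: fully open they stand 13 mm farther back than shut.
Start: joints at [1.232, 0.423, 1.63, -0, 1.089, -0.019], TCP at [0.196, 0.593, 0.231] pointing down, gripper open.
Joint ranges: [-3, 3], [-0.9, 2.11], [0.09, 2.58], [-1.31, 4.45], [0.11, 2.69], [-2.54, 2.54]. Speed limits (rad/s): [2.39, 2.39, 3.01, 3.14, 3.14, 3.14].

### API

Orientations are given as a rotation vector (axis times angle).
In Python, from rig import get_obs, camera, camera_info, job_done, cut_out, tip_of gives the robot as it stands.
- The arm moves only by the shell command python3 -m inch 'ROWS'. ROWS is JSON, a list that holds one entry, the list of rows, each a list of 5 numbers: the shift along the tool's x, y, z scaled (see below), then the turn about the tool's z scaled (see below), then the opening, from 0 (shut) to 1 (fully open). A call has 1 to 5 rows; each row is the pose to reach, as a shift and turn from the pose commanded when the call began, along the tool's axes at that moment; what a row does not reach only later rows make up. The controller multiplies each number of a shift by 0.12 m and each number of a turn by 90 degrees. A row lasts 1/10 s, in which the tool goes at most 50 mm and 8.59 degrees, less where a joint would pass 70% of its speed; a pose out of reach is approached as far as the arm can. A call with a number of a shift or a turn outside -1 to 1 is refused whole. A call with a gripper value outside its range is refused whole. The fingers move at their own pace and stop on an object; the grip force is fixed at half the most. Time passes only in rows, so rows that repeat a pose let the fingers close. It gives the time, the measured TCP pose, the force, the opening and the grip force at its end, in the units of the state.
- get_obs(): the state, without advancing time (a new reading comes with each control period).
- camera(name): name is "side" or "top" or "wrist"; returns (picture, depth): 400x640x3 uint8, blue, green, red; 400x640 float32, m along the optical axis (not along the pixel's ray), 0 where there is no reading.
- camera_info(name): a dict with "camera_matrix" (3x3 intrinsics, pixels), "R" (3x3) and "t" (3): a world point X has camera coordinates R X + t. Camera axes: x right, y down, z forward; pixel columns grow to the right and rows downward; lengths in m; the calibration is good to about 2 mm. A picture is of the moment at which its call begins: read the wrist's pose just before it. camera_info takes no time and is no camera call; for the wrist camera it gives the pose at the moment of the call.
- job_done(): hands the job in; it is judged then, once.
Trained networks look in the newest picture that a camera, given by its name, has taken for a name from the list of things; names that differ only in an ending like _2 or _b are one class to them, and where a whole thing is asked for, a point or a joint stands for the part that bears it (a point fixed in the world has none). Each returns a list of dicts, best first, with "score" (0 to 1); they miss things now and then, are a little off and sometimes report something else, mostly with a low value. They report only what shows in the picture. A call takes as long as a camera call. They do not tell look-alikes from the thing itself.
- cut_out(thing, camera): "pixels" (400x640 bool, what is visible of it) and "centre" ([column, row] in pixels, amid what is visible of it).
- tip_of(thing, camera): "centre" ([column, row] in pixels: a listed point, or the origin of a listed thing).
The state is a dict: "t": time; "qpos": joint angles; "joint_velocities": joint speeds; "tau": joint torques, N m; "tcp_pos": TCP position; "tcp_rot": TCP orientation; "force": force on the tool from outside, world axes, zero at the start; "torque": the same for the moment, N m; "width": finger opening in m; "finger_force": force on a finger pad.
Only numpy, scipy, OpenCV 4.12 (cv2) and the standard library are available. Lean on these libraries where they do the work, as an engineer would, in place of code of your own. Each camera call takes 0.05 s, during which the arm holds its last target. There are 200 camera calls.

## Working session

There is one attempt and no reset: what is moved stays moved. The work goes in short steps, Python scripts to look and compute and a shell command to move; the robot and the scene stay as the last step left them, time stands still between calls to the robot, and variables do not carry over. Pictures are saved under pics/ and viewed, at most 10 in all, crops included, and the job is handed in when it is done.

```bash
mkdir -p pics; cat > h.py <<'E'
import numpy as np, cv2
from rig import *
from scipy.spatial.transform import Rotation as Ro
def cloud(cam, depth):
    i=camera_info(cam);K=np.array(i["camera_matrix"]);R=np.array(i["R"]);t=np.array(i["t"])
    v,u=np.mgrid[:400,:640]
    P=np.stack([(u-K[0,2])/K[0,0]*depth,(v-K[1,2])/K[1,1]*depth,depth],-1)
    return (P-t)@R
E
python3 - <<'E'
from h import *
for c in ["top","side"]:
    p,d=camera(c);cv2.imwrite(f"pics/{c}0.png",p);np.save(f"{c}_d.npy",d);W=cloud(c,d)
    for th in ["ground_bar","standing_block","loose_block","cradle","shaft","hex_nut","chuck","roll_of_tape"]:
        for r in cut_out(th,c)[:4]:
            m=r["pixels"]&(d>0);X=W[m]
            if len(X)<5: continue
            hi=X[X[:,2]>np.percentile(X[:,2],95)-.006]
            rc=cv2.minAreaRect((hi[:,:2]*1000).astype(np.float32))
            print(c,th,round(r["score"],2),np.round(r["centre"]),"med",X.mean(0).round(3),"ztop",np.percentile(X[:,2],95).round(3),"rect",np.round(rc[0]),np.round(rc[1]),round(rc[2],1))
o=get_obs();print(o["tcp_pos"],o["tcp_rot"],o["t"])
E
```

```text
top ground_bar 0.86 [308. 165.] med [0.642 0.018 0.02 ] ztop 0.024 rect [643.  13.] [378.  41.] 84.0
top ground_bar 0.28 [336. 159.] med [ 0.636 -0.038  0.054] ztop 0.065 rect [637. -39.] [47. 60.] 84.6
top standing_block 0.84 [450. 240.] med [ 0.444 -0.347  0.034] ztop 0.045 rect [ 446. -349.] [62. 50.] 75.5
top standing_block 0.76 [293. 204.] med [0.531 0.067 0.033] ztop 0.045 rect [534.  67.] [60. 50.] 87.3
top standing_block 0.66 [194. 229.] med [0.461 0.321 0.031] ztop 0.044 rect [462. 324.] [62. 49.] 67.8
top standing_block 0.63 [334. 161.] med [ 0.636 -0.037  0.053] ztop 0.065 rect [638. -37.] [49. 61.] 84.4
top loose_block 0.87 [245. 238.] med [0.439 0.193 0.031] ztop 0.045 rect [438. 196.] [49. 60.] 72.9
top cradle 0.95 [372. 238.] med [ 0.463 -0.144  0.018] ztop 0.044 rect [ 465. -142.] [ 62. 138.] 19.3
top cradle 0.7 [193. 182.] med [0.579 0.326 0.056] ztop 0.086 rect [582. 330.] [16. 14.] 48.1
top shaft 0.85 [376. 230.] med [ 0.465 -0.143  0.048] ztop 0.058 rect [ 465. -143.] [ 29. 181.] 15.5
top hex_nut 0.58 [322. 228.] med [ 0.468 -0.003  0.019] ztop 0.023 rect [467.  -
[... 937 characters left out ...]

side standing_block 0.65 [291. 202.] med [ 0.636 -0.022  0.042] ztop 0.061 rect [638. -33.] [54. 60.] 86.4
side loose_block 0.57 [361. 256.] med [0.439 0.212 0.024] ztop 0.042 rect [440. 200.] [52. 61.] 72.3
side cradle 0.62 [362. 204.] med [ 0.467 -0.1    0.022] ztop 0.041 rect [427. 118.] [ 83. 635.] 8.4
side shaft 0.74 [369. 194.] med [ 0.464 -0.121  0.043] ztop 0.055 rect [ 461. -121.] [ 28. 153.] 13.9
side chuck 0.6 [269. 274.] med [0.579 0.346 0.046] ztop 0.079 rect [582. 337.] [14. 13.] 68.5
side roll_of_tape 0.88 [330. 176.] med [ 0.602 -0.354  0.015] ztop 0.024 rect [ 605. -363.] [97. 97.] 69.3
[0.19644843 0.59327681 0.2313149 ] [ 5.00162388e-01  3.10150634e+00 -5.67462674e-05] 0.9
```

View pics/top0.png

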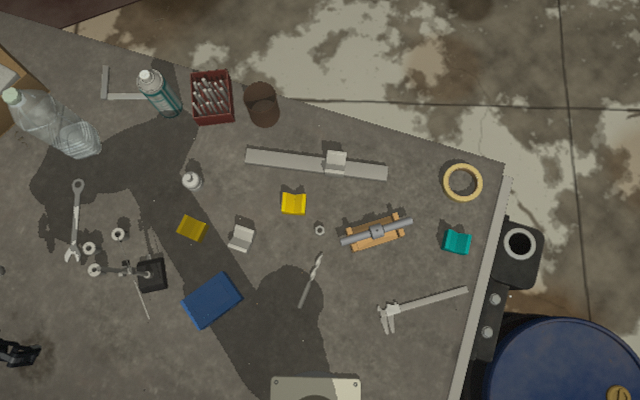

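View pics/side0.png

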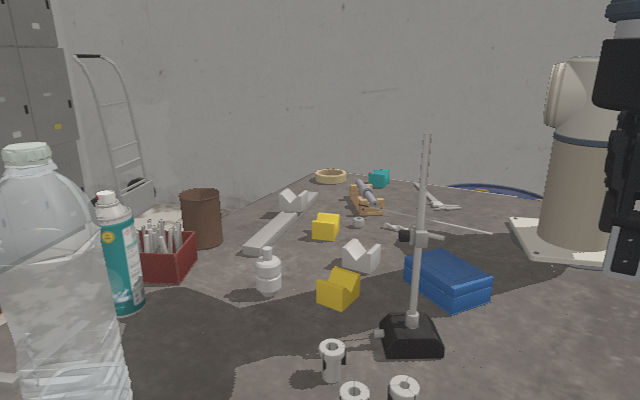

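The top view shows the bar at (316,163) with the steel block at (336,161). The free steel block is at (242,238), and the shaft lies in its cradle at (376,232). The turquoise and yellow blocks are decoys. The side view shows a tall rod stand at (425,240), so I'll check its location and height before moving.

```bash
python3 - <<'E'
from h import *
for c in ["top","side"]:
    d=np.load(f"{c}_d.npy");W=cloud(c,d);X=W[d>0]
    k=(X[:,2]>.06)&(X[:,2]<.5)&(X[:,0]>.1)&(X[:,0]<.75)&(abs(X[:,1])<.8)
    X=X[k]; g=np.floor(X[:,:2]/.05).astype(int)
    for u in np.unique(g,axis=0):
        z=X[(g==u).all(1)]
        if len(z)>3: print(c,(u*.05).round(2),len(z),z[:,2].max().round(2),end=' | ')
W=cloud("side",np.load("side_d.npy"))
print([W[r,q].round(3) for r,q in [(150,428),(240,420),(180,427),(236,403)]])
E
```

```text
top [0.15 0.5 ] 598 0.35 | top [0.15 0.55] 158 0.35 | top [0.2  0.35] 6 0.16 | top [0.2  0.55] 68 0.33 | top [0.25 0.35] 33 0.18 | top [0.3  0.35] 19 0.19 | top [0.3 0.4] 276 0.31 | top [0.35 0.4 ] 79 0.21 | top [0.4 0.4] 7 0.21 | top [ 0.45 -0.15] 4 0.06 | top [0.55 0.3 ] 203 0.09 | top [ 0.6 -0.1] 14 0.07 | top [ 0.6  -0.05] 65 0.07 | top [0.6 0.3] 9 0.07 | top [0.6 0.6] 338 0.26 | top [0.6  0.65] 144 0.26 | top [ 0.65 -0.1 ] 28 0.07 | top [ 0.65 -0.05] 55 0.07 | top [0.65 0.55] 522 0.26 | top [0.65 0.6 ] 1727 0.32 | top [0.65 0.65] 106 0.32 | top [0.7  0.15] 41 0.11 | top [0.7 0.3] 5 0.06 | top [0.7 0.6] 629 0.32 | top [0.7  0.65] 4 0.28 | side [0.1 0. ] 196 0.36 | side [0.15 0.5 ] 234 0.35 | side [0.15 0.55] 469 0.35 | side [0.2  0.35] 11 0.16 | side [0.2  0.55] 1247 0.43 | side [0.2 0.6] 6625 0.43 | side [0.2  0.65] 1319 0.35 | side [0.25 0.35] 72 0.18 | side [0.3  0.35] 33 0.18 | side [0.3 0.4] 1492 0.3 | side [0.35 0.4 ] 274 0.21 | side [0.4 0.4] 18 0.21 | side [0.55 0.3 ] 298 0.09 | side [0.55 0.35] 37 0.06 | side [ 0.6 -0.1] 4 0.06 | side [ 0.6  -0.05] 23 0.06 | side [0.6 0.3] 10 0.06 | side [0.6 0.6] 1192 0.26 | side [0.6  0.65] 3593 0.26 | side [ 0.65 -0.1 ] 7 0.06 | side [ 0.65 -0.05] 24 0.06 | side [0.65 0.6 ] 3971 0.32 | side [0.65 0.65] 14708 0.32 | side [0.7  0.15] 24 0.11 | side [0.7 0.3] 4 0.06 | side [0.7 0.6] 31 0.32 | side [0.7  0.65] 812 0.32 | [array([0.34 , 0.425, 0.283]), array([0.341, 0.439, 0.17 ]), array([ 0.207, -2.041, -0.469]), array([0.363, 0.434, 0.172])]
```

```bash
cat >> h.py <<'E'
def go(xyz=None,yaw=None):
    """print shift (units of .12 m) in tool axes and turn (units of 90deg); yaw = closing direction deg"""
    o=get_obs();R=Ro.from_rotvec(o["tcp_rot"]).as_matrix();p=np.array(o["tcp_pos"])
    y=np.degrees(np.arctan2(R[1,1],R[0,1]))
    print("tcp",p.round(4),"yaw",y.round(2),"tilt",R[:,2].round(3),"t",o["t"],"w",round(o["width"],4),"F",np.round(o["force"],1))
    if xyz is not None: print("shift",(R.T@(np.array(xyz)-p)/.12).round(3))
    if yaw is not None: print("turn",(((y-yaw+90)%180-90)/90).round(3))
E
python3 -m inch '[[[0,0,-0.4,0.1,1],[0,0,-0.8,0.2,1],[0,0,-1,0.3,1],[0,0,-1,0.4,1],[0,0,-1,0.48,1]]]'
python3 -m inch '[[[0,0,-0.4,0.1,1],[0,0,-0.5,0.2,1],[0,0,-0.5,0.3,1],[0,0,-0.5,0.4,1],[0,0,-0.5,0.48,1]]]'
python3 -m inch '[[[0,0,0,0.03,1],[0,0,0,0.03,1],[0,0,0,0.03,1]]]'
python3 -c "
from h import *
go([.37,.19,.40],-17.1)"
```

```text
t: 1.4
tcp_pos: [0.1966, 0.5937, 0.3529]
tcp_rot: [-1.609, -2.697, -0.004]
force: [-0.1, -0.5, -0.4]
width: 0.0853
finger_force: 0.0
t: 1.9
tcp_pos: [0.1964, 0.5933, 0.4115]
tcp_rot: [-2.486, -1.921, -0.0]
force: [-0.1, -0.0, -0.9]
width: 0.0857
finger_force: 0.0
t: 2.2
tcp_pos: [0.1964, 0.5933, 0.4113]
tcp_rot: [2.523, 1.871, -0.0]
force: [-0.7, 0.6, -0.8]
width: 0.0855
finger_force: 0.0
tcp [0.1964 0.5933 0.4113] yaw -16.88 tilt [-0. -0. -1.] t 2.2 w 0.0855 F [-0.7  0.6 -0.8]
shift [-2.796  2.36   0.094]
turn 0.002
```

```bash

python3 -m inch '[[[-0.3,0.26,0,0,1],[-0.6,0.52,0,0,1],[-0.93,0.79,0,0,1],[-0.93,0.79,0,0,1]]]' >/dev/null
python3 -m inch '[[[-0.3,0.26,0,0,1],[-0.6,0.52,0,0,1],[-0.93,0.79,0,0,1],[-0.93,0.79,0,0,1]]]' >/dev/null
python3 -m inch '[[[-0.3,0.26,0.2,0,1],[-0.6,0.52,0.4,0,1],[-0.93,0.79,0.7,0,1],[-0.93,0.79,0.9,0,1],[-0.93,0.79,0.9,0,1]]]'
python3 - <<'E'
from h import *
p,d=camera("wrist");cv2.imwrite("pics/w1.png",p);W=cloud("wrist",d)
i=camera_info("wrist");print((-np.array(i["R"]).T@np.array(i["t"])).round(3))
for th in ["loose_block"]:
  for r in cut_out(th,"wrist")[:3]:
    m=r["pixels"]&(d>0);X=W[m]
    hi=X[(X[:,2]>.034)]
    if len(hi)<20: continue
    rc=cv2.minAreaRect((hi[:,:2]*1000).astype(np.float32))
    print(r["score"],r["centre"],np.percentile(X[:,2],95).round(4),rc)
go([.439,.196,.2],-17.1)
E
```

```text
t: 3.5
tcp_pos: [0.3691, 0.1881, 0.2999]
tcp_rot: [-2.526, -1.866, 0.011]
force: [-0.8, -0.1, 0.4]
width: 0.086
finger_force: 0.0
[0.395 0.268 0.445]
0.88 [364.9, 138.3] 0.0455 ((439.814208984375, 197.8699493408203), (50.274044036865234, 60.40889358520508), 72.26847839355469)
tcp [0.371  0.1908 0.3037] yaw -16.98 tilt [-0.001  0.    -1.   ] t 3.6 w 0.0854 F [ 0.2 -0.1  0.6]
shift [0.207 0.53  0.864]
turn 0.001
```

View pics/w1.png

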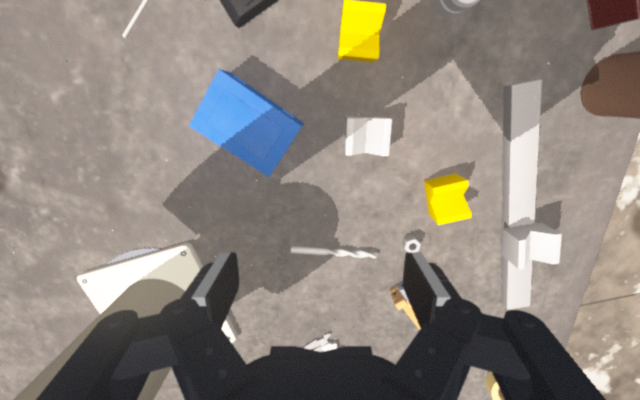

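The wrist view shows the steel block at (368,137) with its vee running up the image (tool x), so the jaws will close across its 60 mm width. Its size and height are right, so I'll descend.

```bash

python3 -m inch '[[[0.1,0.3,0.4,0,1],[0.193,0.546,0.8,0.004,1],[0.193,0.546,1,0.004,1],[0.193,0.546,1,0.004,1],[0.193,0.546,1,0.004,1]]]' 
python3 -c "
from h import *
go([.4395,.1975,.006],-17.5)"
```

```text
t: 4.1
tcp_pos: [0.4405, 0.1945, 0.1844]
tcp_rot: [-2.529, -1.863, -0.0]
force: [0.2, 0.4, 0.7]
width: 0.0857
finger_force: 0.0
tcp [0.4405 0.1945 0.1844] yaw -17.24 tilt [-0.  0. -1.] t 4.1 w 0.0857 F [0.2 0.4 0.7]
shift [ 0.021 -0.015  1.487]
turn 0.003
```

```bash

python3 -m inch '[[[0.021,-0.015,0.3,0.003,1],[0.021,-0.015,0.6,0.003,1],[0.021,-0.015,0.8,0.003,1],[0.021,-0.015,0.8,0.003,1]]]' >/dev/null
python3 -m inch '[[[0,0,0.2,0,1],[0,0,0.4,0,1],[0,0,0.6,0,1],[0,0,0.68,0,1],[0,0,0.68,0,1]]]'
python3 -m inch '[[[0,0,0,0,0.4],[0,0,0,0,0.2],[0,0,0,0,0.2],[0,0,0,0,0.2],[0,0,0,0,0.2]]]'
python3 -m inch '[[[0,0,0,0,0.2],[0,0,0,0,0.2],[0,0,0,0,0.2],[0,0,0,0,0.2]]]'
python3 -c "
from h import *
go([.4395,.1975,.15],-17.5)"
```

```text
t: 5.0
tcp_pos: [0.4401, 0.1968, 0.0069]
tcp_rot: [2.534, 1.856, 0.002]
force: [0.5, 0.0, 0.5]
width: 0.0852
finger_force: 0.0
t: 5.5
tcp_pos: [0.4397, 0.1965, 0.0075]
tcp_rot: [2.535, 1.855, 0.002]
force: [-2.9, -0.2, 12.0]
width: 0.0592
finger_force: 63.1
t: 5.9
tcp_pos: [0.4397, 0.1965, 0.0075]
tcp_rot: [2.535, 1.855, 0.002]
force: [-3.4, 1.4, 10.9]
width: 0.0589
finger_force: 63.1
tcp [0.4397 0.1965 0.0075] yaw -17.61 tilt [ 0.001  0.001 -1.   ] t 5.9 w 0.0589 F [-3.4  1.4 10.9]
shift [ 0.009 -0.003 -1.187]
turn -0.001
```

```bash

python3 -m inch '[[[0,0,-0.1,0,0.2],[0,0,-0.4,0,0.2],[0,0,-0.8,0,0.2],[0,0,-1,0,0.2],[0,0,-1,0,0.2]]]' 
python3 -m inch '[[[0,0,-0.4,0.06,0.2],[0,0,-0.8,-0.06,0.2],[0,0,-1,-0.13,0.2],[0,0,-1,-0.13,0.2],[0,0,-1,-0.13,0.2]]]'
python3 -m inch '[[[0,0,0,0,0.2],[0,0,0,0,0.2]]]' >/dev/null
cat > meas.py <<'E'
from h import *
import sys
def meas(n):
  p,d=camera("wrist");cv2.imwrite(f"pics/{n}.png",p);W=cloud("wrist",d);np.save(n+"_d.npy",d)
  for th,zl,zh in [("ground_bar",.014,.028),("standing_block",.054,.072)]:
   for r in cut_out(th,"wrist")[:4]:
    m=r["pixels"]&(d>0);X=W[m];hi=X[(X[:,2]>zl)&(X[:,2]<zh)]
    if len(hi)<20: continue
    rc=cv2.minAreaRect((hi[:,:2]*1000).astype(np.float32))
    print(th,round(r["score"],2),np.round(r["centre"]),"z",np.median(hi[:,2]).round(4),np.round(rc[0],1),np.round(rc[1],1),round(rc[2],2))
meas(sys.argv[1]); go([.65,.081,.15],-5.4)
E
python3 meas.py w2
```

```text
t: 6.4
tcp_pos: [0.4415, 0.1969, 0.1297]
tcp_rot: [2.534, 1.854, 0.012]
force: [0.9, 1.2, -4.4]
width: 0.0591
finger_force: 68.6
t: 6.9
tcp_pos: [0.4382, 0.1956, 0.2442]
tcp_rot: [-2.337, -2.099, 0.003]
force: [0.7, 0.3, -6.4]
width: 0.0591
finger_force: 70.6
ground_bar 0.91 [480. 212.] z 0.0207 [643.2  13.9] [377.9  41.6] 83.92
standing_block 0.69 [484. 297.] z 0.0617 [660.2 -24.1] [19.2 17.3] 83.23
tcp [0.4387 0.1959 0.2446] yaw -5.94 tilt [-0.002 -0.001 -1.   ] t 7.25 w 0.0591 F [-0.2  0.8 -4.9]
shift [-0.769  1.852  0.785]
turn -0.006
```

View pics/w2.png

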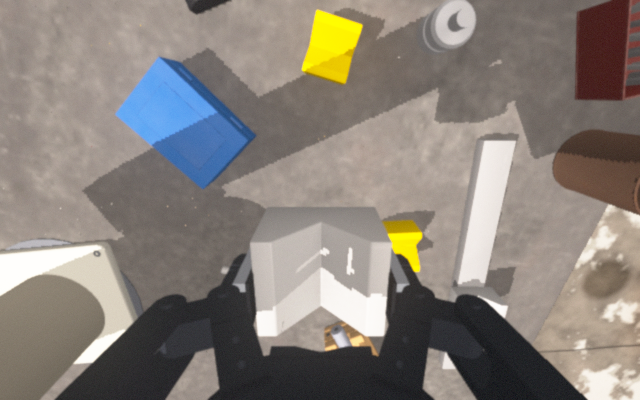

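The held block is level with its vee up, and the bar shows at (485,210). The standing block is hidden at (475,300), so I'll move to where the wrist camera can see it.

```bash

python3 -m inch '[[[-0.3,0.14,0,0,0.2],[-0.6,0.28,0,0,0.2],[-0.87,0.42,0,0,0.2],[-0.87,0.42,0,0,0.2]]]' >/dev/null
python3 -m inch '[[[-0.3,0.14,0,0,0.2],[-0.6,0.28,0,0,0.2],[-0.87,0.42,0,0,0.2],[-0.87,0.42,0,0,0.2]]]' >/dev/null
python3 -m inch '[[[-0.3,0.14,0,0,0.2],[-0.6,0.28,0,0,0.2],[-0.87,0.42,0,0,0.2],[-0.87,0.42,0,0,0.2],[-0.87,0.42,0,0,0.2]]]' 
python3 -m inch '[[[0,0,0,0,0.2],[0,0,0,0,0.2]]]' >/dev/null
python3 meas.py w3
```

```text
t: 8.55
tcp_pos: [0.5571, -0.1309, 0.2449]
tcp_rot: [-2.333, -2.101, 0.001]
force: [-0.7, -0.5, -5.4]
width: 0.0585
finger_force: 70.4
ground_bar 0.92 [378. 118.] z 0.0203 [634.6 -66.1] [222.1  40.4] 83.83
standing_block 0.9 [386.  78.] z 0.0614 [637.7 -38.6] [49.8 60.2] 83.84
tcp [ 0.5573 -0.1302  0.2458] yaw -5.84 tilt [ 0.  0. -1.] t 8.9 w 0.0589 F [-0.3 -0.2 -5.3]
shift [1.829 0.589 0.799]
turn -0.005
```

View pics/w3.png

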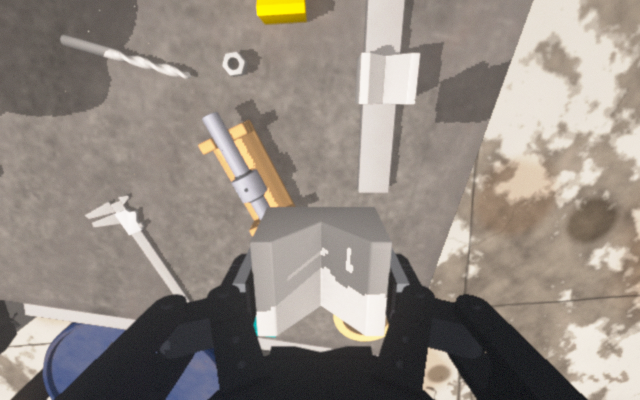

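The block on the bar is clear at (388,78), at 0.638, -0.039 with its axis along the bar at 83.84°. The target for the spare block is therefore (0.6506, 0.080) with yaw -6.16°.

```bash

python3 -m inch '[[[0.3,0.1,0,0.004,0.2],[0.6,0.2,0,0.004,0.2],[0.91,0.295,0,0.004,0.2],[0.91,0.295,0,0.004,0.2]]]' >/dev/null
python3 -m inch '[[[0.3,0.1,0.1,0,0.2],[0.6,0.2,0.4,0,0.2],[0.91,0.295,0.8,0,0.2],[0.91,0.295,1,0,0.2],[0.91,0.295,1,0,0.2]]]' >/dev/null
python3 -m inch '[[[0,0,0.2,0,0.2],[0,0,0.4,0,0.2],[0,0,0.4,0,0.2],[0,0,0.4,0,0.2]]]'
python3 -c "
from h import *
go([.6506,.080,.04],-6.16)"
```

```text
t: 10.2
tcp_pos: [0.6514, 0.0781, 0.0791]
tcp_rot: [2.34, 2.096, 0.001]
force: [1.4, -0.5, -5.4]
width: 0.059
finger_force: 70.2
tcp [0.6514 0.0781 0.0791] yaw -6.29 tilt [ 0.001 -0.    -1.   ] t 10.2 w 0.059 F [ 1.4 -0.5 -5.4]
shift [ 0.015 -0.008  0.326]
turn -0.001
```

```bash

python3 -m inch '[[[0.015,-0.008,0.15,-0.001,0.2],[0.015,-0.008,0.28,-0.001,0.2],[0.015,-0.008,0.36,-0.001,0.2],[0.015,-0.008,0.4,-0.001,0.2],[0.015,-0.008,0.4,-0.001,0.2]]]'
python3 -m inch '[[[0,0,0.01,0,0.2],[0,0,0.02,0,0.2],[0,0,0.025,0,0.2],[0,0,0.025,0,0.2]]]'
python3 -c "
from h import *
go([.6506,.080,.0275],-6.16)"
```

```text
t: 10.7
tcp_pos: [0.6499, 0.0804, 0.0292]
tcp_rot: [-2.337, -2.098, 0.001]
force: [-0.8, -0.2, -5.5]
width: 0.0589
finger_force: 70.4
t: 11.1
tcp_pos: [0.6507, 0.0806, 0.0276]
tcp_rot: [2.337, 2.098, 0.001]
force: [-1.0, -0.3, 2.1]
width: 0.059
finger_force: 71.1
tcp [0.6507 0.0806 0.0276] yaw -6.16 tilt [ 0.001  0.    -1.   ] t 11.1 w 0.059 F [-1.  -0.3  2.1]
shift [-0.005 -0.001  0.001]
turn -0.0
```

```bash

python3 -m inch '[[[0,0,0,0,0.75],[0,0,0,0,0.85],[0,0,0,0,1],[0,0,0,0,1],[0,0,0,0,1]]]'
python3 -m inch '[[[0,0,-0.2,0,1],[0,0,-0.5,0,1],[0,0,-0.8,0,1],[0,0,-1,0,1],[0,0,-1,0,1]]]'
python3 -c "
from h import *
go([.465,-.143,.25],19)"
```

```text
t: 11.6
tcp_pos: [0.6503, 0.0806, 0.0268]
tcp_rot: [2.338, 2.099, 0.0]
force: [-1.2, 0.2, 0.9]
width: 0.0857
finger_force: 0.0
t: 12.1
tcp_pos: [0.6528, 0.0809, 0.151]
tcp_rot: [2.335, 2.096, 0.009]
force: [0.8, 0.7, 0.4]
width: 0.0853
finger_force: 0.0
tcp [0.6528 0.0809 0.151 ] yaw -6.17 tilt [ 0.007  0.001 -1.   ] t 12.1 w 0.0853 F [0.8 0.7 0.4]
shift [-2.021 -1.35  -0.838]
turn -0.28
```

```bash

python3 -m inch '[[[0,0,-0.4,0,1],[-0.3,-0.12,-0.8,0,1],[-0.6,-0.24,-0.9,0,1],[-0.82,-0.33,-0.9,0,1],[-0.82,-0.33,-0.9,0,1]]]' >/dev/null
python3 -m inch '[[[-0.3,-0.12,0,0,1],[-0.6,-0.24,0,0,1],[-0.82,-0.33,0,0,1],[-0.82,-0.33,0,0,1]]]' >/dev/null
python3 -m inch '[[[-0.3,-0.12,0,0,1],[-0.6,-0.24,0,0,1],[-0.82,-0.33,0,0,1],[-0.82,-0.33,0,0,1],[-0.82,-0.33,0,0,1]]]' >/dev/null
python3 -m inch '[[[0,0,0,0,1],[0,0,0,0,1]]]' >/dev/null
python3 - <<'E'
from h import *
p,d=camera("wrist");cv2.imwrite("pics/w4.png",p);W=cloud("wrist",d)
for th,zl,zh in [("standing_block",.054,.072),("loose_block",.054,.072),("shaft",.044,.07),("shaft",.053,.07),("cradle",.035,.046)]:
   for r in cut_out(th,"wrist")[:4]:
    m=r["pixels"]&(d>0);X=W[m];hi=X[(X[:,2]>zl)&(X[:,2]<zh)]
    if len(hi)<20: continue
    rc=cv2.minAreaRect((hi[:,:2]*1000).astype(np.float32))
    print(th,round(r["score"],2),np.round(r["centre"]),"z",np.median(hi[:,2]).round(4),hi[:,2].max().round(4),np.round(rc[0],1),np.round(rc[1],1),round(rc[2],2))
go([.465,-.143,.25],19)
E
```

```text
standing_block 0.89 [431.  17.] z 0.0609 0.0643 [635.8 -50.9] [25.6 60.4] 83.85
shaft 0.59 [281. 120.] z 0.0486 0.059 [ 464.9 -144.8] [ 34.3 189.5] 19.2
shaft 0.59 [281. 120.] z 0.056 0.059 [ 465.1 -145.3] [24.8 29.5] 19.16
cradle 0.94 [286. 106.] z 0.0421 0.0449 [ 464.4 -142.7] [ 61.5 137.9] 19.07
tcp [ 0.5005 -0.1999  0.2547] yaw -6.14 tilt [ 0.  0. -1.] t 14.0 w 0.0855 F [ 0.1 -0.6 -0.5]
shift [ 0.44  -0.345  0.039]
turn -0.279
```

View pics/w4.png

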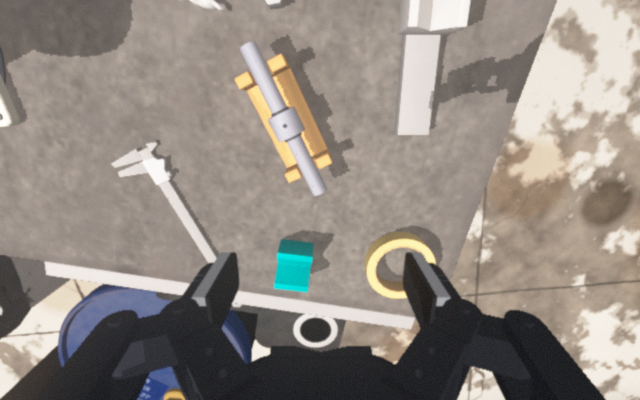

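The shaft and cradle are clear, with the collar at (285,124), which gives (0.465, -0.145) and the axis at 109.2°. Next I'll check the placed block with the top camera.

```bash
python3 - <<'E'
from h import *
p,d=camera("top");cv2.imwrite("pics/top1.png",p[100:280,180:480]);W=cloud("top",d)
m=np.zeros((400,640),bool);m[140:185,240:400]=1
X=W[m&(W[...,2]>.056)&(W[...,2]<.075)&(d>0)]
for lo,hi in [(-.1,.02),(.02,.14)]:
    Y=X[(X[:,1]>lo)&(X[:,1]<hi)&(X[:,0]>.58)&(X[:,0]<.72)]
    if len(Y): print(len(Y),np.median(Y[:,2]),cv2.minAreaRect((Y[:,:2]*1000).astype(np.float32)))
go([.465,-.145,.12],19.2)
E
```

```text
244 0.06166661077711473 ((638.5592041015625, -37.74564743041992), (49.84735107421875, 62.59810256958008), 84.2929916381836)
239 0.06139011719718851 ((651.285888671875, 80.00582885742188), (49.74123764038086, 61.524383544921875), 84.00050354003906)
tcp [ 0.5005 -0.2     0.2548] yaw -6.15 tilt [ 0. -0. -1.] t 14.05 w 0.0855 F [ 0.1 -0.2 -0.1]
shift [ 0.424 -0.343  1.123]
turn -0.282
```

```bash

python3 -m inch '[[[0,0,0,-0.09,1],[0,0,0,-0.18,1],[0,0,0,-0.28,1],[0,0,0,-0.28,1],[0,0,0,-0.28,1]]]'
python3 -c "
from h import *
go([.465,-.145,.12],19.2)"
```

```text
t: 14.55
tcp_pos: [0.5004, -0.2002, 0.2548]
tcp_rot: [1.828, 2.555, -0.0]
force: [0.8, 0.3, -0.1]
width: 0.0854
finger_force: 0.0
tcp [ 0.5004 -0.2002  0.2548] yaw 18.82 tilt [ 0. -0. -1.] t 14.55 w 0.0854 F [ 0.8  0.3 -0.1]
shift [ 0.531 -0.131  1.123]
turn -0.004
```

The placed block sits 118 mm along the bar from the other, with about 0 mm lateral error and parallel to it. I'll fetch the shaft now.

```bash

python3 -m inch '[[[0.3,-0.07,0.3,-0.004,1],[0.531,-0.131,0.6,-0.004,1],[0.531,-0.131,1,-0.004,1],[0.531,-0.131,1,-0.004,1],[0.531,-0.131,1,-0.004,1]]]'
python3 -m inch '[[[0,0,0.2,0,1],[0,0,0.4,0,1],[0,0,0.4,0,1],[0,0,0.4,0,1]]]' 
python3 -c "
from h import *
go([.465,-.145,.018],19.2)"
```

```text
t: 15.05
tcp_pos: [0.465, -0.1452, 0.135]
tcp_rot: [-1.817, -2.561, 0.001]
force: [0.9, -0.5, 1.2]
width: 0.0854
finger_force: 0.0
t: 15.45
tcp_pos: [0.4664, -0.1459, 0.0887]
tcp_rot: [1.815, 2.561, 0.001]
force: [1.0, 0.1, -0.3]
width: 0.0853
finger_force: 0.0
tcp [ 0.4664 -0.1459  0.0887] yaw 19.33 tilt [ 0.003 -0.001 -1.   ] t 15.45 w 0.0853 F [ 1.   0.1 -0.3]
shift [ 0.012 -0.009  0.589]
turn 0.001
```

```bash

python3 -m inch '[[[0.005,-0.005,0.2,0,1],[0.005,-0.005,0.4,0,1],[0.005,-0.005,0.57,0,1],[0.005,-0.005,0.57,0,1],[0.005,-0.005,0.57,0,1]]]' 
python3 -m inch '[[[0,0,0,0,0.7],[0,0,0,0,0.5],[0,0,0,0,0.3],[0,0,0,0,0.1],[0,0,0,0,0.1]]]'
python3 -m inch '[[[0,0,0,0,0.1],[0,0,0,0,0.1],[0,0,0,0,0.1],[0,0,0,0,0.1]]]'
python3 -c "
from h import *
go([.465,-.145,.018],19.2)"
```

```text
t: 15.95
tcp_pos: [0.4652, -0.1452, 0.0199]
tcp_rot: [1.815, 2.562, 0.001]
force: [-0.2, -1.4, -0.4]
width: 0.0854
finger_force: 0.0
t: 16.45
tcp_pos: [0.4644, -0.145, 0.0192]
tcp_rot: [1.815, 2.563, 0.0]
force: [-2.0, -0.3, 9.9]
width: 0.0345
finger_force: 58.6
t: 16.85
tcp_pos: [0.4644, -0.145, 0.0193]
tcp_rot: [1.815, 2.563, 0.0]
force: [-2.3, -0.4, 9.0]
width: 0.0345
finger_force: 58.6
tcp [ 0.4644 -0.145   0.0193] yaw 19.39 tilt [ 0.001 -0.    -1.   ] t 16.85 w 0.0345 F [-2.3 -0.4  9. ]
shift [-0.002  0.004  0.01 ]
turn 0.002
```

```bash

python3 -m inch '[[[0,0,-0.1,0,0.1],[0,0,-0.3,0,0.1],[0,0,-0.6,0,0.1],[0,0,-0.9,0,0.1],[0,0,-1,0,0.1]]]' 
python3 -m inch '[[[0,0,-0.2,0.07,0.1],[0,0,-0.3,0.14,0.1],[0,0,-0.3,0.21,0.1],[0,0,-0.3,0.284,0.1],[0,0,-0.3,0.284,0.1]]]'
python3 -m inch '[[[0,0,0,0,0.1],[0,0,0,0,0.1]]]' >/dev/null
python3 -c "
from h import *
go([.6442,.021,.10],-6.16)"
```

```text
t: 17.35
tcp_pos: [0.4654, -0.1451, 0.1416]
tcp_rot: [1.813, 2.56, 0.002]
force: [1.5, -1.0, -4.5]
width: 0.0346
finger_force: 61.2
t: 17.85
tcp_pos: [0.4632, -0.1444, 0.1736]
tcp_rot: [-2.338, -2.097, 0.001]
force: [0.0, -0.4, -4.6]
width: 0.0343
finger_force: 60.9
tcp [ 0.4636 -0.1446  0.1738] yaw -6.04 tilt [-0.001  0.    -1.   ] t 18.05 w 0.0347 F [ 0.3  0.6 -4.3]
shift [1.53  1.352 0.614]
turn 0.001
```

```bash

python3 -m inch '[[[0.15,0.13,0,0.001,0.1],[0.35,0.31,0,0.001,0.1],[0.56,0.5,0,0.001,0.1],[0.765,0.676,0,0.001,0.1],[0.765,0.676,0,0.001,0.1]]]' >/dev/null
python3 -m inch '[[[0.2,0.18,0,0,0.1],[0.4,0.35,0,0,0.1],[0.6,0.53,0,0,0.1],[0.765,0.676,0,0,0.1],[0.765,0.676,0,0,0.1]]]'
python3 -m inch '[[[0,0,0.15,0,0.1],[0,0,0.3,0,0.1],[0,0,0.45,0,0.1],[0,0,0.58,0,0.1],[0,0,0.58,0,0.1]]]'
python3 -m inch '[[[0,0,0,0,0.1],[0,0,0,0,0.1]]]' >/dev/null
python3 - <<'E'
from h import *
p,d=camera("wrist");cv2.imwrite("pics/w5.png",p)
p,d=camera("side");cv2.imwrite("pics/s5.png",cv2.resize(p[150:270,220:400],None,fx=4,fy=4))
go([.6442,.021,.0363],-6.16)
E
```

```text
t: 19.05
tcp_pos: [0.6471, 0.0221, 0.1739]
tcp_rot: [2.335, 2.1, 0.002]
force: [-0.4, -0.1, -4.1]
width: 0.0341
finger_force: 61.3
t: 19.55
tcp_pos: [0.6427, 0.0196, 0.102]
tcp_rot: [-2.337, -2.095, 0.007]
force: [-0.3, -0.2, -4.5]
width: 0.0344
finger_force: 61.3
tcp [0.6459 0.0202 0.1058] yaw -6.25 tilt [ 0.002 -0.    -1.   ] t 19.85 w 0.0345 F [ 0.8 -0.5 -3.7]
shift [ 0.005 -0.015  0.579]
turn -0.001
```

View pics/s5.png

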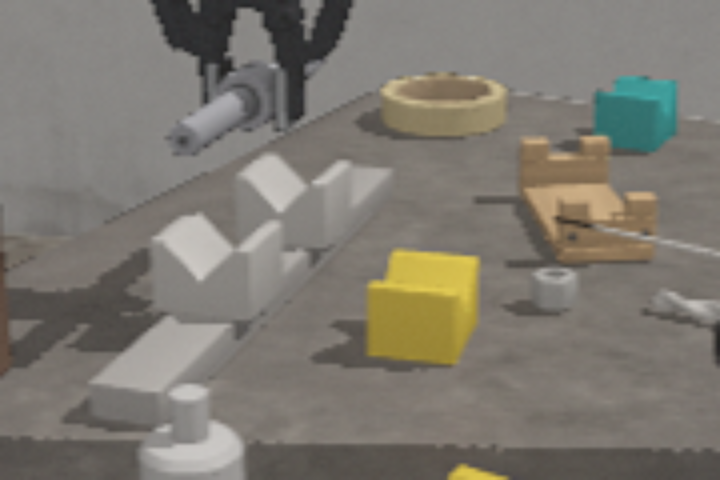

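View pics/w5.png

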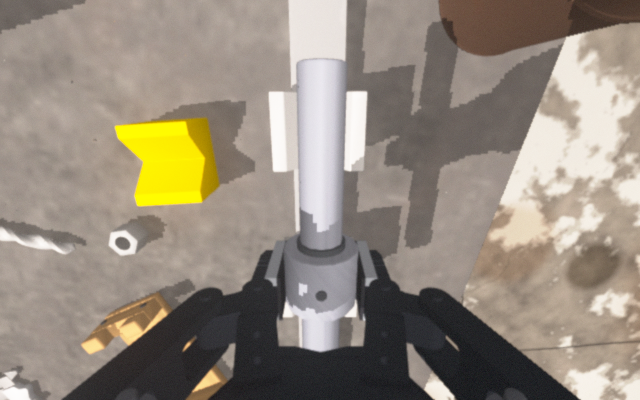

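The side crop shows the shaft held level above the two aligned vees. The wrist view shows it centred over the near block, with shaft at columns 298–346 and block at 270–367. I'll lower it gently.

```bash

python3 -m inch '[[[0.005,-0.01,0.12,-0.001,0.1],[0.005,-0.012,0.26,-0.001,0.1],[0.005,-0.012,0.4,-0.001,0.1],[0.005,-0.012,0.48,-0.001,0.1],[0.005,-0.012,0.5,-0.001,0.1]]]'
python3 -m inch '[[[0,0,0.02,0,0.1],[0,0,0.03,0,0.1],[0,0,0.04,0,0.1],[0,0,0.04,0,0.1],[0,0,0.04,0,0.1]]]'
python3 -c "
from h import *
go([.6442,.021,.0363],-6.16)"
```

```text
t: 20.35
tcp_pos: [0.6423, 0.021, 0.0422]
tcp_rot: [-2.336, -2.097, 0.005]
force: [0.6, -0.0, -3.3]
width: 0.0343
finger_force: 61.4
t: 20.85
tcp_pos: [0.644, 0.021, 0.0404]
tcp_rot: [2.337, 2.098, 0.001]
force: [0.1, -0.2, -4.1]
width: 0.0345
finger_force: 61.4
tcp [0.644  0.021  0.0404] yaw -6.17 tilt [ 0.001  0.    -1.   ] t 20.85 w 0.0345 F [ 0.1 -0.2 -4.1]
shift [-0.     0.001  0.034]
turn -0.0
```

```bash

python3 -m inch '[[[0,0,0.01,0,0.1],[0,0,0.02,0,0.1],[0,0,0.025,0,0.1],[0,0,0.025,0,0.1]]]'
python3 -m inch '[[[0,0,0.005,0,0.1],[0,0,0.01,0,0.1],[0,0,0.01,0,0.1]]]'
```

```text
t: 21.25
tcp_pos: [0.6438, 0.021, 0.0369]
tcp_rot: [2.338, 2.099, 0.0]
force: [-0.4, 0.4, -3.7]
width: 0.0339
finger_force: 61.3
t: 21.55
tcp_pos: [0.6442, 0.021, 0.0364]
tcp_rot: [2.337, 2.098, 0.001]
force: [-1.6, -0.6, 3.6]
width: 0.0343
finger_force: 62.1
```

Contact: the force went from -4 to +3.6 N at the expected height. Releasing now.

```bash

python3 -m inch '[[[0,0,0,0,0.5],[0,0,0,0,0.7],[0,0,0,0,0.9],[0,0,0,0,1],[0,0,0,0,1]]]'
python3 -m inch '[[[0,0,-0.1,0,1],[0,0,-0.3,0,1],[0,0,-0.6,0,1],[0,0,-0.9,0,1],[0,0,-1,0,1]]]'
python3 -m inch '[[[0,0,-0.4,0,1],[-0.4,-0.1,-0.6,0,1],[-0.8,-0.4,-0.6,0,1],[-1,-0.8,-0.6,0,1],[-1,-1,-0.6,0,1]]]'
python3 -m inch '[[[-0.3,-0.3,0,0,1],[-0.6,-0.6,0,0,1],[-0.7,-0.7,0,0,1],[-0.7,-0.7,0,0,1],[-0.7,-0.7,0,0,1]]]' >/dev/null
python3 - <<'E'
from h import *
for c in ["top","side"]:
    p,d=camera(c);cv2.imwrite(f"pics/{c}6.png",p);W=cloud(c,d)
    if c=="side": cv2.imwrite("pics/s6.png",cv2.resize(p[150:270,220:400],None,fx=4,fy=4))
    for r in cut_out("shaft",c)[:2]:
        X=W[r["pixels"]&(d>0)];
        for lo in (.05,.07):
            hi=X[(X[:,2]>lo)&(X[:,2]<.09)]
            if len(hi)>10: print(c,round(r["score"],2),lo,hi[:,2].max().round(4),cv2.minAreaRect((hi[:,:2]*1000).astype(np.float32)))
    X=W[(d>0)&(W[...,2]>.056)&(W[...,2]<.066)]
    for lo,h in [(-.1,-.01),(.045,.14)]:
        Y=X[(X[:,1]>lo)&(X[:,1]<h)&(X[:,0]>.58)&(X[:,0]<.72)]
        if len(Y): print(c,"blk",len(Y),cv2.minAreaRect((Y[:,:2]*1000).astype(np.float32)))
E
```

```text
t: 22.05
tcp_pos: [0.6438, 0.021, 0.0357]
tcp_rot: [2.338, 2.099, 0.0]
force: [-0.3, -0.2, 0.4]
width: 0.0853
finger_force: 0.0
t: 22.55
tcp_pos: [0.6461, 0.0211, 0.1607]
tcp_rot: [2.334, 2.096, 0.008]
force: [0.6, 0.3, 0.5]
width: 0.0857
finger_force: 0.0
t: 23.05
tcp_pos: [0.5094, -0.0872, 0.2278]
tcp_rot: [2.34, 2.096, -0.001]
force: [0.7, -0.1, 0.0]
width: 0.0855
finger_force: 0.0
top 0.88 0.05 0.0774 ((643.5144653320312, 21.377769470214844), (188.59185791015625, 34.80357360839844), 81.65259552001953)
top 0.88 0.07 0.0774 ((643.5039672851562, 24.186147689819336), (94.8434829711914, 26.587360382080078), 88.63569641113281)
top blk 373 ((637.7869873046875, -41.06669616699219), (63.35142135620117, 60.89726638793945), 85.93859100341797)
top blk 386 ((651.0045166015625, 80.21185302734375), (70.34556579589844, 60.48283004760742), 83.78744506835938)
side 0.64 0.05 0.0753 ((643.1409301757812, 25.62786865234375), (194.81092834472656, 44.3543815612793), 86.78166961669922)
side 0.64 0.07 0.0753 ((643.6881103515625, 25.156734466552734), (28.72138786315918, 20.37464714050293), 89.76300048828125)
side blk 141 ((638.6349487304688, -39.69482421875), (58.933597564697266, 63.78078079223633), 88.02539825439453)
side blk 280 ((651.8988037109375, 83.00619506835938), (78.92899322509766, 60.84199523925781), 84.17117309570312)
```

View pics/s6.png

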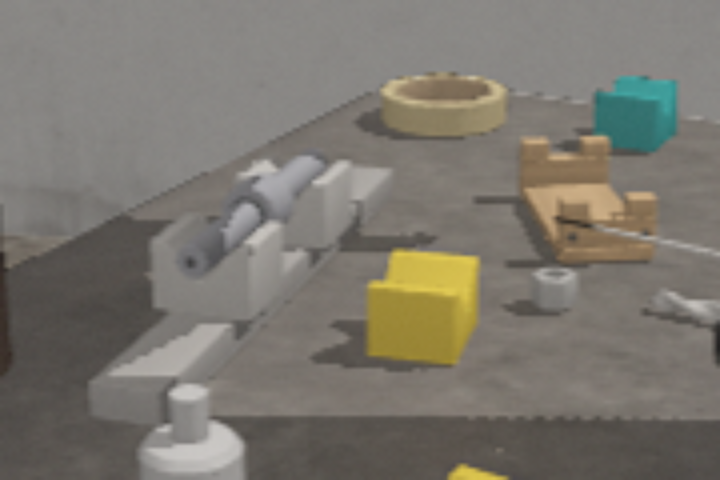

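The shaft lies level in both vees, with its collar centred in the gap. Nothing else has moved, so I'm handing the job in.

```bash
python3 -c "
from rig import *
print(job_done())"
```

```text
the job is handed in; nothing more can be done
None
```

The job is handed in; the verdict was not reported. By my last camera check, the spare vee block stands in line on the bar with a gap of about 68 mm, and the shaft lies in both vees with its collar clear in the gap.

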